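# Leak-test a watch on the bench tester

### The job

Run one low-pressure leak test on the watch: gently shut the tester's clear lid without slamming it, and only then turn the red handle from off (white mark) to its middle on position (green mark) and leave it there for at least two seconds. Then turn the handle fully back to off, with the lid kept shut throughout; never let it go past on to the red mark (high pressure), and do not disturb the watch or the other things on the bench.

Things in the scene. Friction and masses are not known exactly. Their poses are not given: they have to be found in the camera images.
- tester: Leak tester: silver box fixed to the bench, 160 (x, +-80) by 320 (y, -170 to +150) by 60 mm high, turned by up to 0.4 rad. Origin: centre of its underside, on the bench; x points to its rear (lid hinge side), away from the robot at yaw 0, y to its left, z up. Open chamber with the watch in its +y half, red handle on a black panel in its -y half.
- lid (a joint): Angle of the clear, blue-framed chamber lid: 0 shut (flat on the box), 1.5 fully open (nearly upright); starts 0.9 to 1.3 open. Its level hinge runs along the tester's y axis at the rear of the chamber. The hinge is stiff (about 0.17 N m): the lid stays where it is left; 2 to 3 N near the free edge moves it.
- lid_hinge (a point): Middle of the lid's hinge line, on the lid's underside: at x +66, y +80, z +60 mm in the tester's frame. The frame turns with the lid: -x runs along the lid to its free edge, z is the outward (upper) face's normal.
- lid_edge (a point): The middle of the lid's free edge, on the outer face: 132 mm from the hinge line. The lid is a flat plate 132 mm long, 136 mm wide and 8 mm thick, flat on its outer face, with no knob.
- handle (a joint): Red handle's angle about a vertical axis, growing clockwise from above: 0 off (white mark, stop; starts here), 1.0 on (green mark, detent; bar points along tester -x), 2.0 high pressure (red mark, stop). Sprung: from off it resists up to 0.42, then snaps itself to on; from on it resists until 0.42 or 1.58, then snaps to that stop. Leaving off or on takes 6 N, sideways, 60 mm from the axis.
- handle_pivot (a point): A point on the handle's vertical axis, fixed to the tester and with the tester's axes, 30 mm behind its origin in x, 85 mm to its -y, and 87 mm above the bench, which is the mid-height of the handle's bar.
- handle_tip (a point): Point on top of the bar's centre line, 60 mm from the axis, 97 mm above the bench. The bar is 14 mm wide, 20 mm high (77 to 97 mm above the bench) and ends 75 mm from the axis; the dark round hub is 44 mm across, its top at 102 mm. The flat panel below lies 60 mm above the bench. The frame turns with the handle: -x points out along the bar.
- watch: The steel watch, 38 mm across and 10 mm high, lying loose on a white holder in the chamber, its top about 18 mm below the shut lid. Origin: centre of its underside.
- cover: Bystander: a glass dust cover with a brass knob on a dark wooden base, 68 mm across, 62 mm high. Origin: centre of its underside.
- dies: Bystander: a block of white plastic holders, 50 by 50 mm, 34 mm high. Origin: centre of its underside.
- loupe: Bystander: a black eye loupe, 48 mm across, 36 mm high. Origin: centre of its underside.

How it is judged:
On the way, in this order (a step that is already met when the one before it is completed fails the run):
1. the lid is shut with the handle still off (value of joint lid below 0.06 rad and value of joint handle below 0.15 rad), for 0.2 s.
2. the handle stands at on for two seconds with the lid shut (value of joint lid below 0.06 rad and value of joint handle between 0.8 and 1.2 rad), for 2 s.
3. the handle is back at off with the lid shut (value of joint lid below 0.06 rad and value of joint handle below 0.1 rad), for 0.2 s.
At the end, for the whole second after the job is handed in: The lid is shut (within 0.06 rad), the handle is back at off (within 0.1 rad) after at least 2 s at on (within 0.2 rad), the watch lies within 15 mm and the bystanders within 20 mm of where they were (all of step 3 and distance of watch from where it was at the start of the episode below 0.015 m and distance of each of cover, dies, loupe from where it was at the start of the episode below 0.02 m); the robot touches nothing.
It fails at once if the handle is turned away from off while the lid is not shut (value of joint handle above 0.4 rad and value of joint lid above 0.1 rad).
It fails at once if the handle is turned past on to high pressure (value of joint handle above 1.6 rad).
It fails at once if the lid is slammed (closing faster than 3 rad/s) (velocity of joint lid below -3 rad/s).
It fails at once if the watch is disturbed (distance of watch from where it was at the start of the episode above 0.015 m).
It fails at once if a bystander is disturbed (distance of any of cover, dies, loupe from where it was at the start of the episode above 0.02 m or angle between cover's own z axis and vertical above 0.35 rad).
It also fails if it takes over 58 s, if anything falls off the work surface, if the arm or the gripper's body presses on something with over 40 N, if the wrist force passes 120 N, or if a joint passes its speed limit or range.

### The arm

A 6-joint arm with a two-finger parallel gripper is mounted at the origin on the work surface. World frame = base frame: x ahead of the robot, y to its left, z up, the work surface at z = 0. Lengths are in m, angles in rad, forces in N, time in s.
With the tool pointing down it reaches from about 0.275 to 0.725 m from the base axis. Payload 5.6 kg.
Tool frame: the origin (TCP) lies on the mounting face of the last link; the fingertips stand 173 mm ahead of it and the grasp point (between the pads) lies 155 mm ahead of it (bot.hold_point_z is the distance from the TCP to the grasp point, in m); z points along the fingers, y is the direction in which the jaws open and shut (so a half turn about z gives the same grasp; the last joint's range is limited). The gripper opens to 85 mm and grips with 20 to 120 N. Pads are 22 mm wide; open, the fingers measure 114 mm over their backs; the gripper's body (76 mm by 85 mm) begins 54 mm behind the grasp point. The pads swing forward as they close: fully open they stand 13 mm farther back than shut.
Start: joints at [1.524, 0.255, 0.108, 0, -1.424, -0.285], TCP at [0.179, 0.52, 0.405] pointing down, gripper open.
Joint ranges: [-2.95, 2.95], [-1.21, 1.97], [-1.09, 1.5], [-2.87, 1.71], [-2.94, -0.07], [-3.05, 3.05]. Speed limits (rad/s): [2.57, 2.57, 3.14, 3.14, 3.14, 3.14].

### API

Orientations are given as a 3x3 rotation matrix whose columns are the frame's x, y, z axes.
In Python, from cell import status, cams, bot gives the robot as it stands.
- The arm moves only by the tool servo_tool, never from a script. Its argument "targets" is a list of rows, each a list of 3 entries, a list of its own where there are three numbers: the shift along the world's x, y, z in mm, then the turn about the world's z in rad, then the finger opening in mm, from 0 to 85.4. A call has 1 to 12 rows; each row is the pose to reach, as a shift and turn from the pose commanded when the call began; what a row does not reach only later rows make up. A row lasts 1/10 s, in which the tool goes at most 50 mm and 8.59 degrees, less where a joint would pass 70% of its speed; a pose out of reach is approached as far as the arm can. A call with a gripper value outside its range is refused whole. The fingers move at their own pace and stop on an object; "squeeze" is the grip in N (left out, the last holds). Time passes only in rows, so rows that repeat a pose let the fingers close. It gives the time, the measured TCP pose, the force and the opening at its end, in the units of the state.
- status.sense(): the state, without advancing time (a new reading comes with each control period).
- cams.capture(name): name is "scene" or "top" or "wrist"; returns a dict with "image" (400x640x3 uint8, red, green, blue), "camera_matrix" (3x3 intrinsics, pixels), "R" (3x3) and "t" (3): a world point X has camera coordinates R X + t; the wrist camera has in their place "tool_from_camera" (4x4, takes a point from camera to tool coordinates, whose origin is the TCP and whose axes are the flange's). Camera axes: x right, y down, z forward; pixel columns grow to the right and rows downward; lengths in m; the calibration is good to about 2 mm. A picture is of the moment at which its call begins: read the wrist's pose just before it. There is no depth.
- bot.close_job(): hands the job in, once; it reports no verdict.
Trained networks look in a picture, given as the dict that the camera call returned (one of the last four; its "shot" number tells which), for a name from the list of things; names that differ only in an ending like _2 or _b are one class to them, and where a whole thing is asked for, a point or a joint stands for the part that bears it (a point fixed in the world has none). Each returns a list of dicts, best first, with "p" (0 to 1); they miss things now and then, are a little off and sometimes report something else, mostly with a low value. They report only what shows in the picture. A call takes as long as a camera call.
- cams.look_for(target, picture): "bbox" ([centre column, centre row, width, height] in pixels, round what is visible of it).
- cams.outline_of(target, picture): "pixels" (400x640 bool, what is visible of it) and "bbox" ([centre column, centre row, width, height] in pixels, round what is visible of it).
The state is a dict: "time_s": time; "joint_positions": joint angles; "qd": joint speeds; "tau": joint torques, N m; "ee_pos": TCP position; "ee_rot": TCP orientation; "contact_force": force on the tool from outside, world axes, zero at the start; "ft_torque": the same for the moment, N m; "finger_gap": finger opening in m.
Only numpy, scipy, OpenCV 4.12 (cv2) and the standard library are available. Lean on these libraries where they do the work, as an engineer would, in place of code of your own. Each camera call takes 0.05 s, during which the arm holds its last target.

## Working session

There is one attempt and no reset: what is moved stays moved. The work goes in short steps, Python scripts to look and compute and a tool call to move; the robot and the scene stay as the last step left them, time stands still between calls to the robot, and variables do not carry over. Pictures are saved under pics/ and viewed, and the job is handed in when it is done.

Besides the shell and the picture viewer there is one more tool, called after ">>>" as name(argument=value, ...) on one line, values as JSON. servo_tool: Moves the arm, as the interface text tells. Its arguments: {"type":"object","properties":{"targets":{"type":"array","items":{"type":"array"}},"squeeze":{"type":"number"}},"required":["targets"]}

```bash
mkdir -p pics; python3 - <<'E'
from cell import status,cams,bot
import cv2,pickle
s=status.sense();print(s)
for n in("scene","top","wrist"):
    p=cams.capture(n);cv2.imwrite(f"pics/{n}0.png",p["image"][:,:,::-1]);pickle.dump(p,open(f"pics/{n}0.pkl","wb"))
    print(n,{k:v for k,v in p.items() if k!="image"})
    for t in("tester","lid","handle","watch","cover","dies","loupe"):
        print(t,[(r["bbox"],round(r["p"],2)) for r in cams.look_for(t,p)][:2])
E
```

```text
{'time_s': 0.0, 'joint_positions': array([ 1.52362043e+00,  2.55749004e-01,  1.07008547e-01, -4.75767463e-04,
       -1.42390070e+00, -2.84585970e-01]), 'qd': array([ 1.69417908e-03,  4.20453957e-04, -3.69781966e-03, -5.58713090e-05,
       -4.71704718e-04, -1.14960734e-03]), 'tau': array([-7.10581353e-04, -3.86630630e+01,  2.37942410e+01,  5.36518291e+00,
       -6.15297613e-03,  6.26756417e-06]), 'ee_pos': array([0.17902673, 0.5198729 , 0.40379585]), 'ee_rot': array([[ 9.45447148e-01, -3.25775046e-01, -5.57118178e-04],
       [-3.25775516e-01, -9.45445397e-01, -1.82056226e-03],
       [ 6.63689364e-05,  1.90274086e-03, -9.99998188e-01]]), 'contact_force': array([ 0.21981741, -0.08269136,  1.04514786]), 'ft_torque': array([-0.01109441, -0.02865632,  0.02153508]), 'finger_gap': 0.08562668808362381}
scene {'camera_matrix': array([[393.66943536,   0.        , 317.08592271],
       [  0.        , 393.66943536, 191.48174667],
       [  0.        ,   0.        ,   1.        ]]), 'R': array([[-5.11403926e-01,  8.59340117e-01,  7.66629338e-04],
       [ 7.09721370e-01,  4.22866625e-01, -5.6
[... 1297 characters left out ...]
], 0.55), ([334.8, 186.6, 60.8, 38.9], 0.3)]
loupe [([379.2, 162.3, 16.9, 19.4], 0.8)]
wrist {'camera_matrix': array([[313.54334117,   0.        , 317.94514027],
       [  0.        , 313.54334117, 197.67670781],
       [  0.        ,   0.        ,   1.        ]]), 'tool_from_camera': array([[-1.51674733e-03, -9.49401388e-01, -3.14061624e-01,
         8.22219267e-02],
       [ 9.99998752e-01, -1.57916846e-03, -5.56601196e-05,
        -9.36073634e-04],
       [-4.43112416e-04, -3.14061316e-01,  9.49402598e-01,
         3.30137350e-02],
       [ 0.00000000e+00,  0.00000000e+00,  0.00000000e+00,
         1.00000000e+00]]), 'shot': 3}
tester []
lid []
handle []
watch []
cover []
dies []
loupe []
```

```bash
python3 - <<'E'
import cv2
a=cv2.imread("pics/scene0.png")[90:290,180:400];cv2.imwrite("pics/sc.png",cv2.resize(a,None,fx=3.0,fy=3.0,interpolation=cv2.INTER_CUBIC)[:600])
a=cv2.imread("pics/top0.png")[130:280,250:460];cv2.imwrite("pics/tc.png",cv2.resize(a,None,fx=3.8,fy=3.8,interpolation=cv2.INTER_CUBIC))
E
```

```text
(no output)
```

View pics/sc.png

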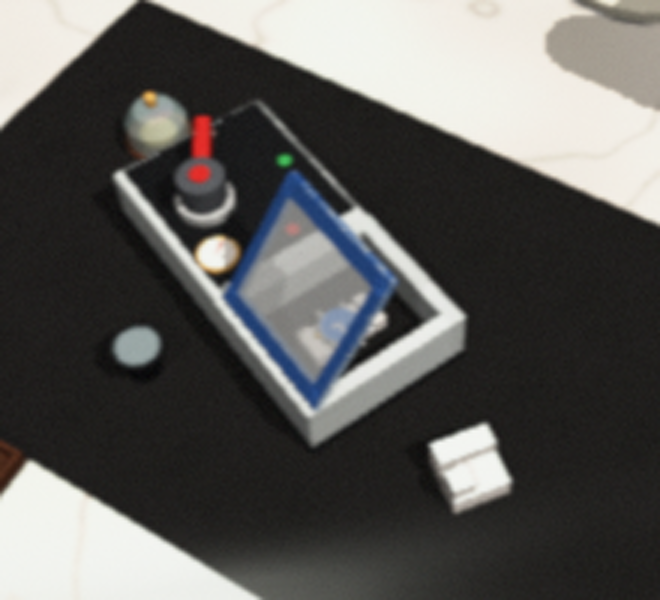

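View pics/tc.png

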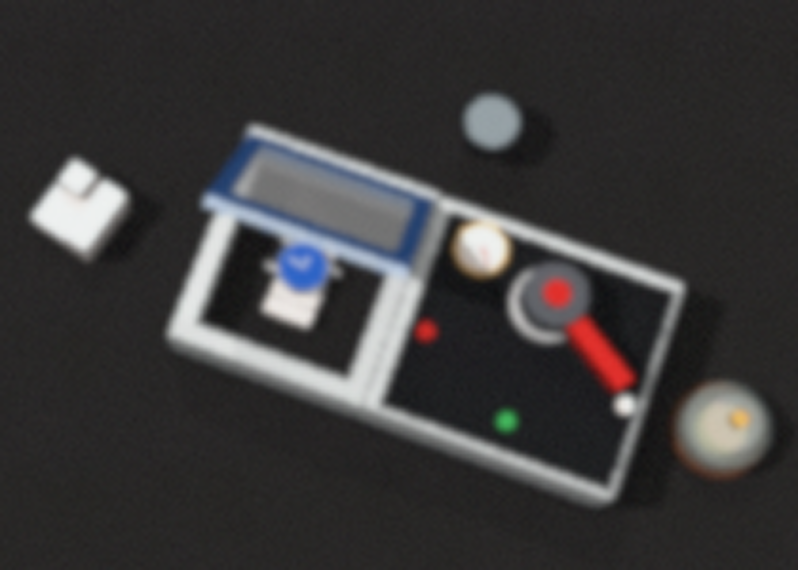

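View pics/top0.png

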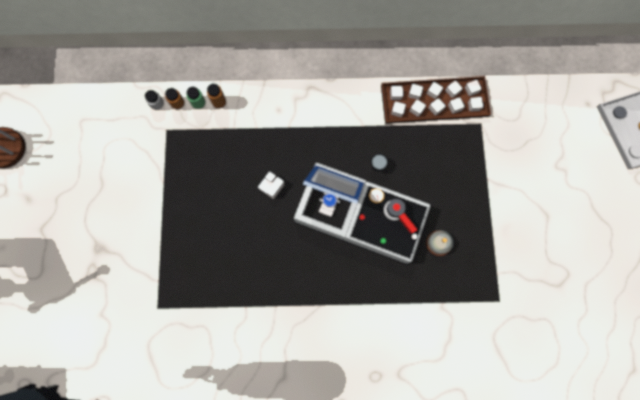

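View pics/wrist0.png

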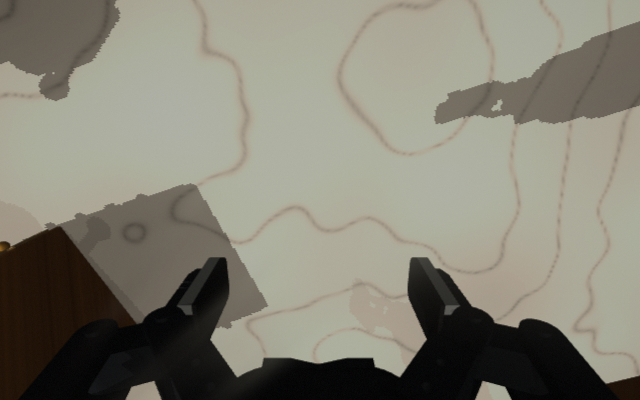

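The top view shows the tester yawed, with the hub at crop (557,293), the bar pointing to the white mark, the lid's free edge from (204,203) to (410,275), and the cover by the tester's -y end. Next I'll fit the pose from the corners in both views.

```bash
cat > h.py <<'E'
import numpy as np,pickle
from scipy.optimize import least_squares
P={n:pickle.load(open(f"pics/{n}0.pkl","rb")) for n in("scene","top")}
def proj(p,X):
    c=p["R"]@X+p["t"];u=p["camera_matrix"]@c;return u[:2]/u[2]
off={"scene":(3.0,180,90),"top":(3.8,250,130)}
def pix(n,c):
    s,a,b=off[n];return np.array([(c[0]+.5)/s+a-.5,(c[1]+.5)/s+b-.5])
def T(q,X):
    c,s=np.cos(q[2]),np.sin(q[2]);return np.array([q[0]+c*X[0]-s*X[1],q[1]+s*X[0]+c*X[1],X[2]])
E
python3 - <<'E'
from h import *
obs=[("top",(252,127),(.08,.15,.06)),("top",(684,285),(.08,-.17,.06)),("top",(612,492),(-.08,-.17,.06)),("top",(170,332),(-.08,.15,.06)),
("scene",(117,177),(.08,-.17,.06)),("scene",(259,101),(-.08,-.17,.06)),("scene",(466,318),(-.08,.15,.06)),("top",(557,293),(.03,-.085,.102)),("scene",(200,173),(.03,-.085,.102))]
def f(q):
    return np.concatenate([proj(P[n],T(q,np.array(X)+[0,0,q[3]]))-pix(n,c) for n,c,X in obs])
for fix in(0,1):
    r=least_squares(lambda q:f([*q,0]) if fix else f(q),[.5,0,0] if fix else [.5,0,0,0],loss="soft_l1");print(r.x);print(r.fun.reshape(-1,2).round(1))if 0 else print(f([*r.x,0] if fix else r.x).reshape(-1,2).round(1).tolist())
q=r.x
# lid angle: edge outer corners
def lid(th,y,r=.132,h=.008): return T(q,np.array([.066-r*np.cos(th)+h*np.sin(th),y,.06+r*np.sin(th)+h*np.cos(th)]))
lo=[("scene",(293,171),.012),("scene",(396,285),.148),("top",(203,198),.148),("top",(411,268),.012)]
g=lambda t:np.concatenate([proj(P[n],lid(t[0],y))-pix(n,c) for n,c,y in lo])
r=least_squares(g,[1.1]);print("lid",r.x,r.fun.reshape(-1,2).round(1).tolist())
# handle tip
tip=lambda a:T(q,np.array([.03-.075*np.cos(1-a),-.085-.075*np.sin(1-a),.097]))
for a in(0,.2):print(a,[(np.array(proj(P[n],tip(a)))-off[n][1:])*off[n][0] for n in P])
np.save("q.npy",q)
E
```

```text
[ 5.91720409e-01 -8.19349054e-02 -3.85637422e-01 -5.61089763e-04]
[[-0.4, -0.6], [0.6, -0.3], [0.2, 2.7], [-0.9, 0.6], [-1.7, -0.4], [-0.2, -0.6], [-0.2, 0.6], [-0.3, 0.3], [0.1, 1.4]]
[ 0.59175263 -0.08182024 -0.38573237]
[[-0.5, -0.7], [0.6, -0.3], [0.2, 2.7], [-0.9, 0.5], [-1.7, -0.5], [-0.2, -0.7], [-0.1, 0.5], [-0.3, 0.3], [0.1, 1.3]]
lid [0.91803002] [[-0.3, 0.9], [-0.7, -0.1], [0.2, -0.4], [-0.9, 1.0]]
0 [array([202.00655899, 116.6804949 ]), array([624.62956825, 384.24249977])]
0.2 [array([218.42614531, 116.96261624]), array([605.46821634, 395.75772903])]
```

```bash
cat > plan.py <<'E'
from h import *
q=np.load("q.npy")
def wl(th,r=.115,h=.008,fw=.011):  # TCP target
    return T(q,np.array([.066-r*np.cos(th)+h*np.sin(th)+fw,.08,.06+r*np.sin(th)+h*np.cos(th)]))+[0,0,.173]
def wh(a,r=.062,z=.245):
    return T(q,np.array([.03-r*np.cos(1-a),-.085-r*np.sin(1-a),z]))
E
python3 - <<'E'
from plan import *
p0=np.array([.179,.5199,.4038])
for th in[1.15,1.05,.95,.85,.75,.65,.55,.45,.35,.25,.15,.08,.03,0]:
    w=wl(th);print(th,w.round(4),((w-p0)*1000).round(0),np.hypot(*w[:2]).round(3))
for a in np.arange(0,1.01,.1):
    w=wh(a);print(round(a,1),w.round(4),((w-wh(0))*1000).round(1),np.hypot(*w[:2]).round(3))
E
```

```text
1.15 [ 0.6564 -0.0217  0.3412] [ 477. -542.  -63.] 0.657
1.05 [ 0.6466 -0.0178  0.3367] [ 468. -538.  -67.] 0.647
0.95 [ 0.6372 -0.0139  0.3312] [ 458. -534.  -73.] 0.637
0.85 [ 0.6284 -0.0104  0.3247] [ 449. -530.  -79.] 0.629
0.75 [ 0.6203 -0.0071  0.3172] [ 441. -527.  -87.] 0.62
0.65 [ 0.6129 -0.004   0.309 ] [ 434. -524.  -95.] 0.613
0.55 [ 0.6062 -0.0014  0.2999] [ 427. -521. -104.] 0.606
0.45 [0.6005 0.001  0.2902] [ 421. -519. -114.] 0.6
0.35 [0.5956 0.0029 0.2799] [ 417. -517. -124.] 0.596
0.25 [0.5918 0.0045 0.2692] [ 413. -515. -135.] 0.592
0.15 [0.5889 0.0057 0.2581] [ 410. -514. -146.] 0.589
0.08 [0.5876 0.0062 0.2502] [ 409. -514. -154.] 0.588
0.03 [0.5869 0.0065 0.2444] [ 408. -513. -159.] 0.587
0 [0.5866 0.0066 0.241 ] [ 408. -513. -163.] 0.587
0.0 [ 0.5369 -0.2076  0.245 ] [0. 0. 0.] 0.576
0.1 [ 0.5336 -0.2024  0.245 ] [-3.3  5.2  0. ] 0.571
0.2 [ 0.5308 -0.1968  0.245 ] [-6.1 10.8  0. ] 0.566
0.3 [ 0.5286 -0.191   0.245 ] [-8.3 16.6  0. ] 0.562
0.4 [ 0.527 -0.185  0.245] [-9.9 22.6  0. ] 0.559
0.5 [ 0.526  -0.1789  0.245 ] [-10.9  28.7   0. ] 0.556
0.6 [ 0.5256 -0.1727  0.245 ] [-11.3  34.8   0. ] 0.553
0.7 [ 0.5258 -0.1666  0.245 ] [-11.1  41.    0. ] 0.552
0.8 [ 0.5266 -0.1604  0.245 ] [-10.3  47.2   0. ] 0.551
0.9 [ 0.5281 -0.1544  0.245 ] [-8.8 53.2  0. ] 0.55
1.0 [ 0.5301 -0.1485  0.245 ] [-6.8 59.1  0. ] 0.551
```

>>> servo_tool(targets=[[[30,-40,0],0,0],[[60,-80,0],0,0],[[95,-120,0],0,0],[[125,-160,0],0,0],[[155,-200,0],-0.05,0],[[190,-240,0],-0.05,0],[[220,-280,0],-0.05,0],[[250,-320,0],-0.05,0],[[280,-360,0],-0.05,0],[[315,-400,0],-0.05,0],[[345,-440,0],-0.05,0],[[375,-460,0],-0.05,0]])

```text
time_s: 2.4
ee_pos: [0.5548, 0.0574, 0.4053]
ee_rot: [[0.928, -0.374, 0.001], [-0.374, -0.928, 0.0], [0.001, -0.0, -1.0]]
contact_force: [0.7, 1.8, 0.1]
finger_gap: 0.0003
```

>>> servo_tool(targets=[[[30,-25,0],0,0],[[60,-50,0],0,0],[[85,-70,0],0,0],[[105,-80,0],0,0],[[105,-80,0],0,0],[[105,-80,0],0,0]])

```text
time_s: 3.0
ee_pos: [0.6593, -0.0201, 0.404]
ee_rot: [[0.928, -0.373, -0.001], [-0.373, -0.928, -0.0], [-0.001, 0.0, -1.0]]
contact_force: [-0.1, 1.6, 0.2]
finger_gap: -0.0002
```

```bash
python3 - <<'E'
from cell import status,cams
import cv2,numpy as np
from plan import *
s=status.sense();print(s["ee_pos"],s["ee_rot"].round(3).tolist(),s["joint_positions"].round(2),s["contact_force"],s["finger_gap"],s["time_s"])
p=cams.capture("scene");cv2.imwrite("pics/s1.png",cv2.resize(p["image"][90:290,180:400,::-1],None,fx=3,fy=3))
for th in(1.15,1.05,.9,.5,.2,0):print(th,((wl(th)-s["ee_pos"])*1000).round(0))
E
```

```text
[ 0.6593268  -0.02014764  0.40397681] [[0.928, -0.373, -0.001], [-0.373, -0.928, -0.0], [-0.001, 0.0, -1.0]] [ 0.21  0.48  0.44 -0.   -1.53  0.98] [-0.09180757  1.56982968  0.23587413] -0.0002343880888918565 3.0
1.15 [ -3.  -2. -63.]
1.05 [-13.   2. -67.]
0.9 [-27.   8. -76.]
0.5 [ -56.   20. -109.]
0.2 [ -69.   25. -140.]
0 [ -73.   27. -163.]
```

View pics/s1.png

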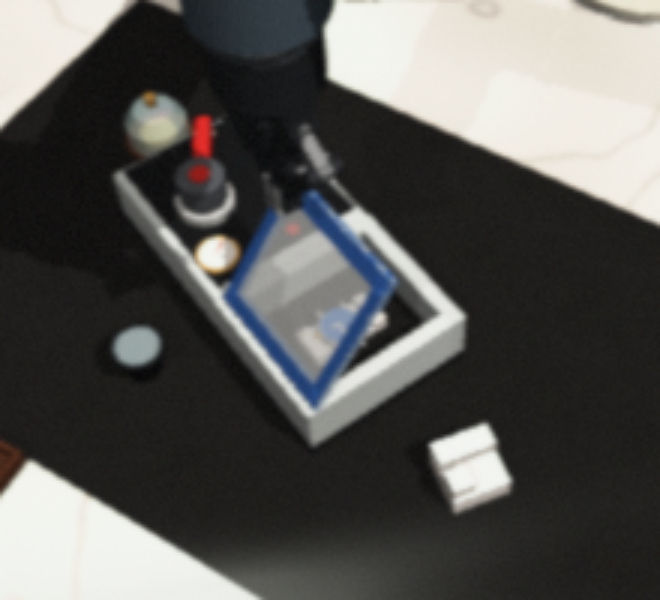

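```bash
python3 - <<'E'
from plan import *
print((proj(P["scene"],np.array([.6593,-.0201,.231]))-[180,90])*3)
c,s=np.cos(q[2]),np.sin(q[2]);d=np.array([.6593-q[0],-.0201-q[1]]);print("tester frame",c*d[0]+s*d[1],-s*d[0]+c*d[1])
E
```

```text
[284.14967497 207.12671431]
tester frame 0.03936271145061544 0.08259910715322322
```

>>> servo_tool(targets=[[[0,0,-30],0,0],[[-6,0,-55],0,0],[[-13,2,-67],0,0],[[-20,5,-71],0,0],[[-24,7,-73],0,0],[[-29,9,-77],0,0],[[-33,10,-81],0,0],[[-38,12,-86],0,0],[[-43,14,-91],0,0],[[-46,16,-95],0,0],[[-50,18,-100],0,0],[[-53,19,-105],0,0]])

```text
time_s: 4.25
ee_pos: [0.6058, -0.0009, 0.2991]
ee_rot: [[0.928, -0.373, -0.0], [-0.373, -0.928, -0.0], [-0.0, 0.0, -1.0]]
contact_force: [-0.2, 0.3, 1.6]
finger_gap: 0.0003
```

```bash
python3 - <<'E'
from cell import status,cams
import cv2,numpy as np
from plan import *
s=status.sense();print(s["ee_pos"],s["contact_force"])
p=cams.capture("scene");cv2.imwrite("pics/s2.png",cv2.resize(p["image"][90:290,180:400,::-1],None,fx=3,fy=3))
for th in(.5,.4,.3,.2,.1,0):print(th,((wl(th)-s["ee_pos"])*1000).round(0))
E
```

```text
[ 0.60575075 -0.00085327  0.29914496] [-0.23400518  0.2945738   1.59746212]
0.5 [-3.  1. -4.]
0.4 [ -8.   3. -14.]
0.3 [-12.   5. -25.]
0.2 [-16.   6. -35.]
0.1 [-18.   7. -47.]
0 [-19.   7. -58.]
```

View pics/s2.png

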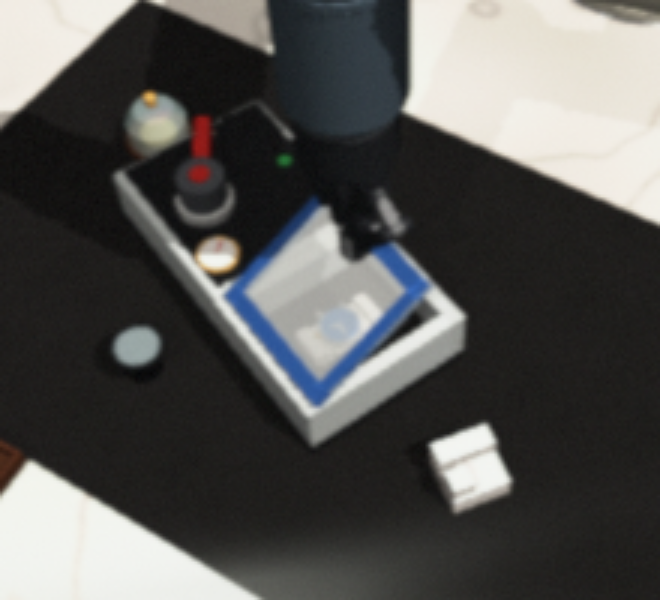

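The fingertips at (365,245) are swinging the lid down as planned, and it's now about half closed. I'll continue.

>>> servo_tool(targets=[[[-4,1,-6],0,0],[[-8,3,-13],0,0],[[-10,4,-19],0,0],[[-12,5,-25],0,0],[[-14,6,-31],0,0],[[-16,6,-36],0,0],[[-17,7,-42],0,0],[[-18,7,-47],0,0],[[-19,7,-52],0,0],[[-19,7,-55],0,0],[[-19,7,-57],0,0],[[-19,7,-58],0,0]])

```text
time_s: 5.5
ee_pos: [0.587, 0.006, 0.2414]
ee_rot: [[0.928, -0.373, -0.001], [-0.373, -0.928, -0.0], [-0.001, 0.0, -1.0]]
contact_force: [-2.1, 1.2, 6.2]
finger_gap: 0.0001
```

>>> servo_tool(targets=[[[0,0,-1],0,0],[[0,0,-2],0,0],[[0,0,-2],0,0]])

```text
time_s: 5.8
ee_pos: [0.5869, 0.006, 0.2414]
ee_rot: [[0.928, -0.372, 0.0], [-0.372, -0.928, -0.0], [0.001, 0.0, -1.0]]
contact_force: [-5.5, 0.6, 11.0]
finger_gap: 0.0002
```

>>> servo_tool(targets=[[[0,0,20],0,0],[[0,0,60],0,0],[[0,0,110],0,0],[[0,-30,120],0.1,25],[[-10,-70,120],0.25,25],[[-20,-110,120],0.4,25],[[-30,-150,120],0.55,25],[[-40,-180,120],0.7,25],[[-50,-214,120],0.85,25],[[-50,-214,120],0.996,25],[[-50,-214,120],0.996,25],[[-50,-214,120],0.996,25]])

```text
time_s: 7.0
ee_pos: [0.5372, -0.2078, 0.3597]
ee_rot: [[0.819, 0.573, 0.0], [0.573, -0.819, 0.0], [0.0, 0.0, -1.0]]
contact_force: [0.1, 0.4, 0.1]
finger_gap: 0.0253
```

```bash
python3 - <<'E'
from cell import status,cams
import cv2,numpy as np
from plan import *
s=status.sense();print(s["ee_pos"],s["ee_rot"].round(3).tolist(),s["joint_positions"].round(2),s["contact_force"],s["finger_gap"])
p=cams.capture("scene");cv2.imwrite("pics/s3.png",cv2.resize(p["image"][90:290,180:400,::-1],None,fx=3,fy=3))
w=cams.capture("wrist");im=w["image"][:,:,::-1].copy()
M=w["tool_from_camera"];
def pw(X):
    t=s["ee_rot"].T@(X-s["ee_pos"]);c=M[:3,:3].T@(t-M[:3,3]);u=w["camera_matrix"]@c;return u[:2]/u[2]
for X in[(.03,-.085,.102)]+[(.03-r*np.cos(1),-.085-r*np.sin(1),.097) for r in(.03,.06,.075)]+[(-.08,-.17,.06)]:
    u=pw(T(q,np.array(X)));print(X,u.round(0));cv2.circle(im,tuple(int(v) for v in u.round()),3,(0,255,0),1)
cv2.imwrite("pics/w3.png",im)
print((wh(0)-s["ee_pos"])*1000)
E
```

```text
[ 0.53721669 -0.20784091  0.35969423] [[0.819, 0.573, 0.0], [0.573, -0.819, 0.0], [0.0, 0.0, -1.0]] [-0.1   0.32  0.09 -0.   -1.33  2.28] [0.07011506 0.3693734  0.12674004] 0.025324844735976744
(0.03, -0.085, 0.102) [316. 125.]
(np.float64(0.013790930823955806), np.float64(-0.1102441295442369), 0.097) [316. 165.]
(np.float64(-0.0024181383520883865), np.float64(-0.13548825908847378), 0.097) [317. 203.]
(np.float64(-0.01052267294011048), np.float64(-0.14811032386059225), 0.097) [317. 221.]
(-0.08, -0.17, 0.06) [269. 260.]
[  -0.31471186    0.2447386  -114.69422928]
```

View pics/s3.png

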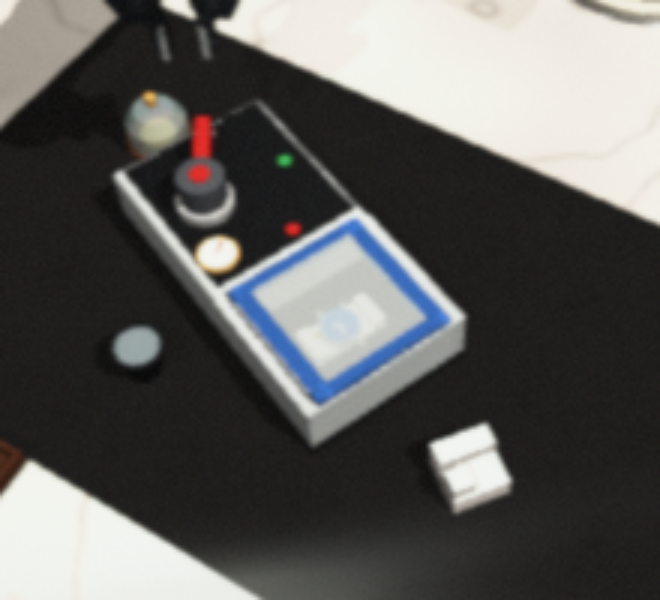

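View pics/w3.png

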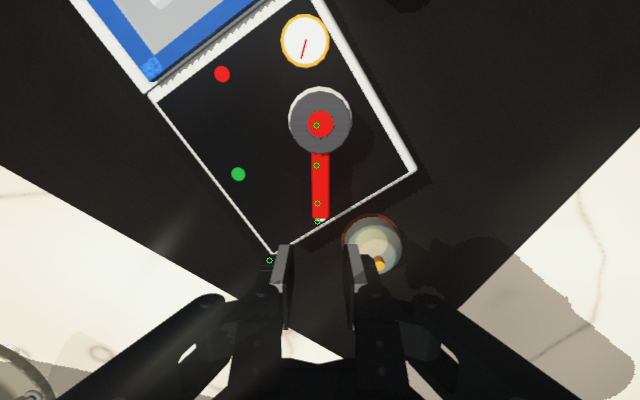

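The lid is flat on the box in the scene view. The wrist view shows the bar at column 320, about midway between the pads, so I'm descending astride it.

>>> servo_tool(targets=[[[0,-1,-40],0,25],[[0,-1,-75],0,25],[[0,-1,-95],0,25],[[0,-1,-105],0,25],[[0,-1,-113],0,25],[[0,-1,-113],0,25]])

```text
time_s: 7.7
ee_pos: [0.5373, -0.2087, 0.2465]
ee_rot: [[0.817, 0.576, -0.0], [0.576, -0.817, 0.0], [-0.0, -0.0, -1.0]]
contact_force: [0.4, -0.3, 0.3]
finger_gap: 0.025
```

```bash
python3 - <<'E'
from cell import status,cams
import cv2
s=status.sense();print(s["ee_pos"],s["contact_force"],s["ft_torque"])
p=cams.capture("scene");cv2.imwrite("pics/s4.png",cv2.resize(p["image"][90:230,180:360,::-1],None,fx=4,fy=4))
w=cams.capture("wrist");cv2.imwrite("pics/w4.png",w["image"][:,:,::-1])
E
```

```text
[ 0.53733965 -0.20872873  0.24648722] [ 0.37624599 -0.30837618  0.28704388] [-0.00153559  0.017364   -0.05030915]
```

View pics/s4.png

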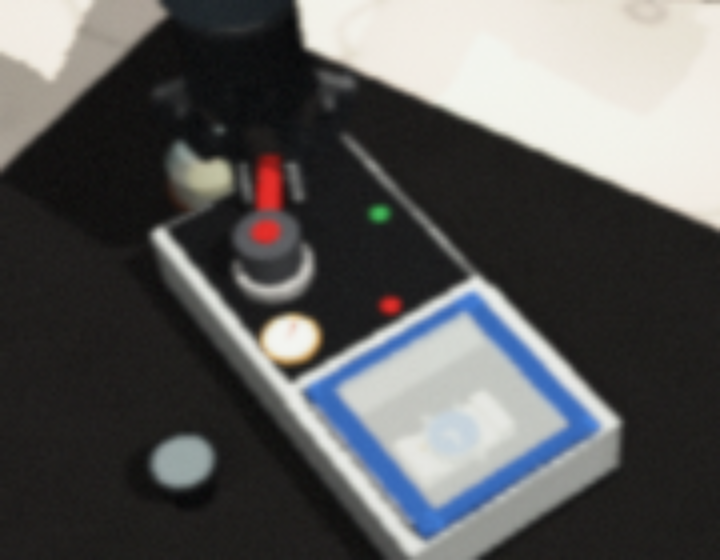

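View pics/w4.png

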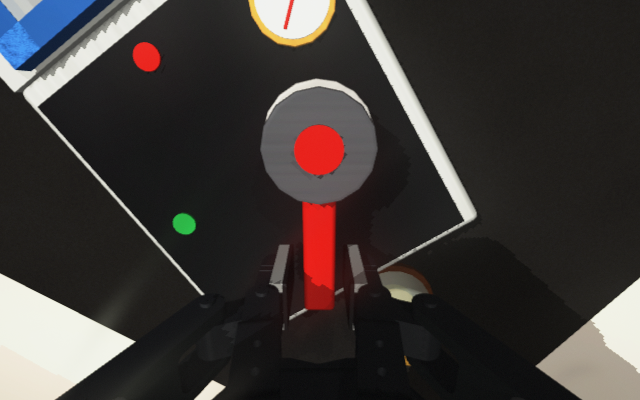

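The bar is centred between the pads. I'll narrow the opening and turn along the arc to on.

>>> servo_tool(targets=[[[0,0,0],0,19],[[0,0,0],0,19],[[-3,5,0],-0.1,19],[[-6,11,0],-0.2,19],[[-8,17,0],-0.3,19],[[-10,23,0],-0.4,19],[[-11,29,0],-0.5,19],[[-11,35,0],-0.6,19],[[-11,41,0],-0.7,19],[[-10,47,0],-0.8,19],[[-9,53,0],-0.9,19],[[-7,59,0],-1.0,19]])

```text
time_s: 9.0
ee_pos: [0.5303, -0.1498, 0.2473]
ee_rot: [[0.925, -0.38, 0.001], [-0.38, -0.925, -0.0], [0.001, -0.0, -1.0]]
contact_force: [-0.3, 0.1, 0.2]
finger_gap: 0.019
```

>>> servo_tool(targets=[[[0,0,0],0,19],[[0,0,0],0,19],[[0,0,0],0,22]])

```text
time_s: 9.3
ee_pos: [0.5301, -0.1502, 0.2469]
ee_rot: [[0.927, -0.375, 0.0], [-0.375, -0.927, -0.0], [0.0, -0.0, -1.0]]
contact_force: [0.9, 0.9, -0.5]
finger_gap: 0.0218
```

```bash
python3 - <<'E'
from cell import status,cams
import cv2
s=status.sense();print(s["time_s"],s["ee_pos"],s["contact_force"],s["ft_torque"])
p=cams.capture("scene");cv2.imwrite("pics/s5.png",cv2.resize(p["image"][90:230,180:360,::-1],None,fx=4,fy=4))
w=cams.capture("wrist");cv2.imwrite("pics/w5.png",w["image"][:,:,::-1])
E
```

```text
9.3 [ 0.53008    -0.15023793  0.24686263] [ 0.88339706  0.94186214 -0.45552587] [-0.06792988  0.02089326  0.00806767]
```

View pics/s5.png

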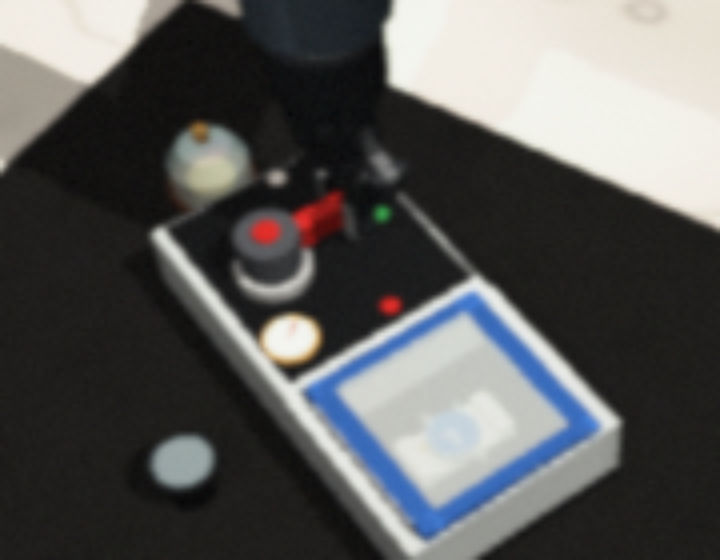

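View pics/w5.png

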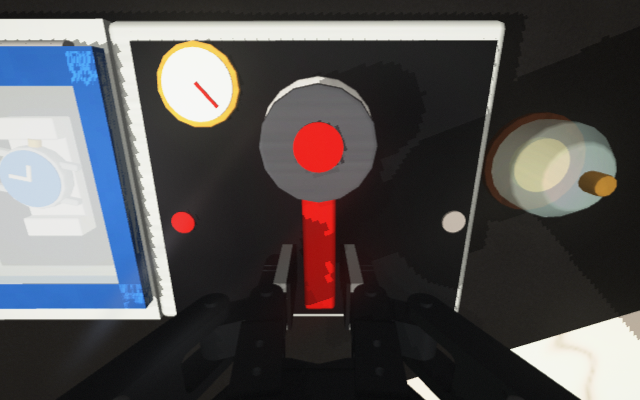

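The handle is at on: the bar points straight out along tester -x, parallel to the box sides, and the gauge needle has moved. I'll hold it there.

>>> servo_tool(targets=[[[0,0,0],0,22],[[0,0,0],0,22],[[0,0,0],0,22],[[0,0,0],0,22],[[0,0,0],0,22],[[0,0,0],0,22],[[0,0,0],0,22],[[0,0,0],0,22],[[0,0,0],0,22],[[0,0,0],0,22],[[0,0,0],0,22],[[0,0,0],0,22]])

```text
time_s: 10.6
ee_pos: [0.5301, -0.15, 0.2467]
ee_rot: [[0.926, -0.376, -0.0], [-0.376, -0.926, 0.0], [-0.0, -0.0, -1.0]]
contact_force: [-0.6, 0.7, 0.6]
finger_gap: 0.0219
```

>>> servo_tool(targets=[[[0,0,0],0,22],[[0,0,0],0,22],[[0,0,0],0,22],[[0,0,0],0,22],[[0,0,0],0,22],[[0,0,0],0,22],[[0,0,0],0,22],[[0,0,0],0,22],[[0,0,0],0,22],[[0,0,0],0,22],[[0,0,0],0,19],[[0,0,0],0,19]])

```text
time_s: 11.8
ee_pos: [0.5301, -0.15, 0.2467]
ee_rot: [[0.927, -0.376, 0.0], [-0.376, -0.927, -0.0], [0.0, -0.0, -1.0]]
contact_force: [0.6, 0.5, 0.0]
finger_gap: 0.0187
```

>>> servo_tool(targets=[[[-2,-6,0],0.1,19],[[-3,-12,0],0.2,19],[[-4,-18,0],0.3,19],[[-4,-24,0],0.4,19],[[-4,-30,0],0.5,19],[[-3,-36,0],0.6,19],[[-1,-42,0],0.7,19],[[1,-48,0],0.8,19],[[4,-54,0],0.9,19],[[7,-59,0],1.0,19],[[7,-59,0],1.0,19],[[7,-59,0],1.0,25]])

```text
time_s: 13.0
ee_pos: [0.537, -0.2089, 0.2465]
ee_rot: [[0.819, 0.574, -0.0], [0.574, -0.819, 0.0], [-0.0, -0.0, -1.0]]
contact_force: [-0.6, 0.3, 0.0]
finger_gap: 0.0251
```

```bash
python3 - <<'E'
from cell import status,cams
import cv2
s=status.sense();print(s["time_s"],s["ee_pos"],s["contact_force"],s["ft_torque"])
w=cams.capture("wrist");cv2.imwrite("pics/w6.png",w["image"][:,:,::-1])
E
```

```text
13.0 [ 0.53702211 -0.20892291  0.2465299 ] [-0.61293588  0.31980379  0.01398192] [0.00413971 0.00168818 0.0550177 ]
```

View pics/w6.png

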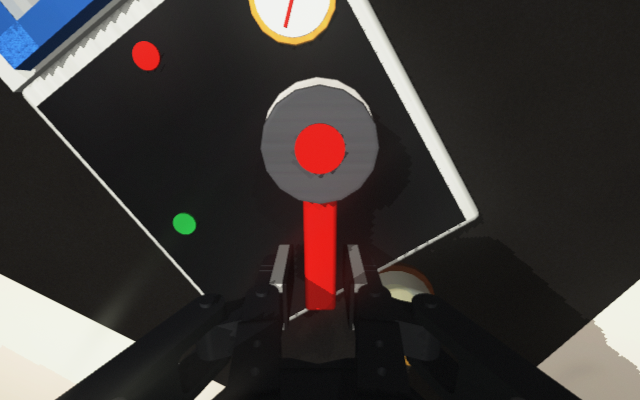

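The bar is back where it started at off (columns 303–337, as before) and the gauge needle has returned. I'll lift clear.

>>> servo_tool(targets=[[[0,0,10],0,25],[[0,0,40],0,25],[[0,0,80],0,25],[[0,0,120],0,25],[[0,0,150],0,25],[[0,0,150],0,25],[[0,0,150],0,25]])

```text
time_s: 13.75
ee_pos: [0.537, -0.2087, 0.3979]
ee_rot: [[0.818, 0.576, 0.002], [0.576, -0.818, 0.0], [0.002, 0.001, -1.0]]
contact_force: [-0.3, 0.3, -0.8]
finger_gap: 0.0249
```

```bash
python3 - <<'E'
from cell import status,cams
import cv2
s=status.sense();print(s["time_s"],s["ee_pos"],s["contact_force"])
p=cams.capture("scene");cv2.imwrite("pics/s7.png",cv2.resize(p["image"][90:290,180:400,::-1],None,fx=3,fy=3))
for t in("cover","dies","loupe"):print(t,[(r["bbox"],r["p"]) for r in cams.look_for(t,p)][:1])
E
```

```text
13.75 [ 0.53695978 -0.20873838  0.39791192] [-0.28476722  0.3113754  -0.82413859]
cover [([235.4, 134.2, 27.7, 20.9], 0.93)]
dies [([337.6, 246.6, 25.5, 29.1], 0.91)]
loupe [([226.2, 206.6, 18.0, 19.6], 0.64)]
```

View pics/s7.png

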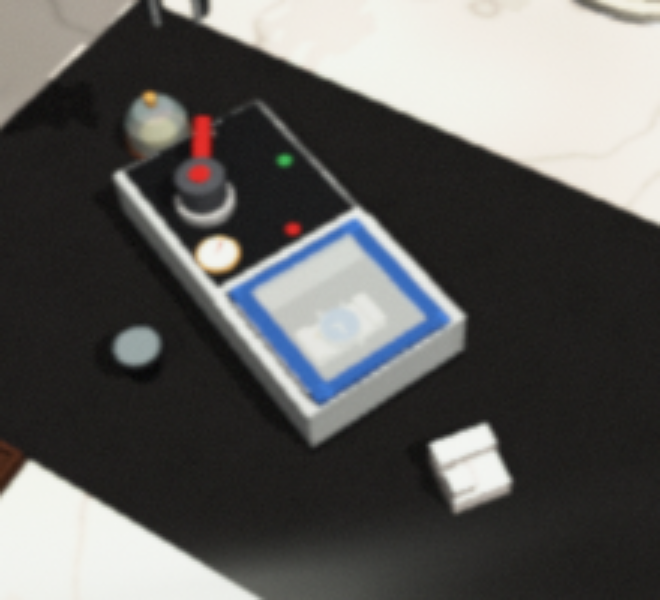

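The lid is shut with its frame from (230,295) to (450,320). The bar end is at (202,117), as at the start, and the cover, dies, loupe and watch haven't moved.

```bash
python3 -c "
from cell import bot
print(bot.close_job())"
```

```text
the job is handed in; nothing more can be done
None
```

The leak test is done and the job is handed in at about 13.8 s; the system gives no verdict on it.

- **Lid:** I swung it shut with closed fingertips at about 1 rad/s or slower. It stopped at the expected height with an 11 N press, and the scene picture showed it flat on the box before I touched the handle.
- **Handle:** With the fingers astride the bar, I turned it to on, held it there about 2.8 s, then turned it fully back to off. The wrist pictures showed the bar pointing along tester -x at on. After the return it was back in its starting position.
- **Final checks:** In the last scene picture the lid is shut, the handle is at off, and the watch, dust cover, dies and loupe look unmoved. The arm is lifted clear with the wrist force near zero.
- **Small disagreements:** The wrist camera put the bar about 2 mm from the fitted pose, which is within the calibration error and was allowed for. The network's box for the cover shifted about 5 px between the first and last pictures, but the cover sits at the same place by eye.

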